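# Reassemble the bakery's seed mill: upper stone, then clamp cap

### The job

Put the bench seed mill back together: lower the loose upper grinding stone over the spindle until it lies flat on the lower stone, and only then set the metal clamp cap over the spindle so that it stands upright on the upper stone. Lower each part all the way down before letting go; do not drop it. The bun cutter, roll stamp, jar and scraper are not part of the mill.

Things in the scene. Friction and masses are not known exactly. Their poses are not given: they have to be found in the camera images.
- spindle_foot (a point): Seed mill: round white housing 132 mm wide, 45 mm high, fixed, metal spout low on one side. On it a fixed grey lower stone, 58 mm wide, 20 mm high; from its middle rises a steel spindle, 22 mm thick for 20 mm, then tapering to 8 mm at the tip, 50 mm above the stone. Point: on the spindle axis at the lower stone's top face, 65 mm above the table; z up, x away from the spout.
- stone_center (a point): Upper stone: loose thick grey ring, 58 mm wide, 38 mm hole right through, 28 mm high, about 0.1 kg, lying flat on the table; both ways up alike. Grasp it across the outside. Point: its centre, half-way up, in the hole; z is its axis. Seated, this point is 14 mm above spindle_foot.
- cap_knob (a point): Clamp cap: bare metal cup, open end down (58 mm wide, 38 mm high, hole from below 38 mm wide, 32 mm deep), with a metal knob 28 mm wide, 30 mm high on top; 68 mm high in all, 0.17 kg. Point: middle of the knob, 53 mm above the lower rim; grasp there; z up. Seated on the upper stone it is 81 mm above spindle_foot. (The roll stamp is a wooden knob on a thin white disc.)
Things that resemble listed ones, but are neither listed nor needed, are in the scene too. What is shaped like the part that bears spindle_foot but blue, pink or turquoise is not meant.

How it is judged:
By the outcome, as a careful person would: the job done as asked, in the order asked, and still so for the second after the job is handed in, with the robot touching nothing.
It also fails if it takes over 51 s, if anything falls off the work surface, if the arm or the gripper's body presses on something with over 40 N, if the wrist force passes 120 N, or if a joint passes its speed limit or range.

### The arm

A 6-joint arm with a two-finger parallel gripper is mounted at the origin on the work surface. World frame = base frame: x ahead of the robot, y to its left, z up, the work surface at z = 0. Lengths are in m, angles in rad, forces in N, time in s.
With the tool pointing down it reaches from about 0.3 to 0.875 m from the base axis. Payload 6.4 kg.
Tool frame: the origin (TCP) lies between the finger pads; the fingertips stand ctrl.tip_reach ahead of it and the grasp point (between the pads) lies 11 mm behind it (ctrl.tip_reach is the distance from the TCP to the fingertips, in m); z points along the fingers, x is the direction in which the jaws open and shut, and the axes are right-handed (so a half turn about z gives the same grasp; the last joint's range is limited). The gripper opens to 85 mm and grips with 20 to 120 N. Pads are 22 mm wide; open, the fingers measure 114 mm over their backs; the gripper's body (76 mm by 85 mm) begins 54 mm behind the grasp point. The pads swing forward as they close: fully open they stand 13 mm farther back than shut.
Start: joints at [-1.466, 0.181, 1.607, -0, 1.354, -0.206], TCP at [0.176, -0.547, 0.239] pointing down, gripper open.
Joint ranges: [-2.99, 2.99], [-0.89, 2.07], [0.3, 2.58], [-1.14, 4.28], [0, 2.63], [-3.12, 3.12]. Speed limits (rad/s): [2.57, 2.57, 3.01, 3.14, 3.14, 3.14].

### API

Orientations are given as a unit quaternion [w, x, y, z].
In Python, from bench import telemetry, viewer, ticket, nets, ctrl gives the robot as it stands.
- The arm moves only by the tool step_arm, never from a script. Its argument "plan" is a list of rows, each a list of 2 entries, a list of its own where there are three numbers: the shift along the tool's x, y, z in m, then the turn, a rotation vector about the tool's x, y, z in degrees. A call has 1 to 5 rows; each row is the pose to reach, as a shift and turn from the pose commanded when the call began, along the tool's axes at that moment; what a row does not reach only later rows make up. A row lasts 1/10 s, in which the tool goes at most 50 mm and 8.59 degrees, less where a joint would pass 70% of its speed; a pose out of reach is approached as far as the arm can. A call with a gripper value outside its range is refused whole. "fingers" is the opening in per cent of the stroke, from 0 (shut) to 100 (fully open), set as the call begins (left out, the last holds). The fingers move at their own pace and stop on an object; the grip force is fixed at half the most. Time passes only in rows, so rows that repeat a pose let the fingers close. It gives the time, the measured TCP pose, the force and the opening at its end, in the units of the state.
- telemetry.get_obs(): the state, without advancing time (a new reading comes with each control period).
- viewer.camera(name): name is "side" or "top" or "wrist"; returns the picture (400x640x3 uint8, red, green, blue); there is no depth.
- viewer.get_calibration(name): a dict with "K" (3x3 intrinsics, pixels), "dist" ([k1, k2, p1, p2, k3] as OpenCV has them; the pictures are not rectified), "origin" and "orientation" of the camera in the world. Camera axes: x right, y up, looking along -z (the intrinsics and any distortion apply to the point x, -y, -z); pixel columns grow to the right and rows downward; lengths in m; the calibration is good to about 2 mm. A picture is of the moment at which its call begins: read the wrist's pose just before it. get_calibration takes no time and is no camera call; for the wrist camera it gives the pose at the moment of the call.
- ticket.hand_in(): hands the job in, once; it reports no verdict.
Trained networks look in the newest picture that a camera, given by its name, has taken for a name from the list of things; names that differ only in an ending like _2 or _b are one class to them, and where a whole thing is asked for, a point or a joint stands for the part that bears it (a point fixed in the world has none). Each returns a list of dicts, best first, with "score" (0 to 1); they miss things now and then, are a little off and sometimes report something else, mostly with a low value. They report only what shows in the picture. A call takes as long as a camera call. They do not tell look-alikes from the thing itself.
- nets.boxes_of(thing, camera): "extent" ([left, top, right, bottom] in pixels, round what is visible of it).
The state is a dict: "time_s": time; "q": joint angles; "dq": joint speeds; "joint_efforts": joint torques, N m; "eef_pos": TCP position; "eef_rot": TCP orientation; "wrist_force": force on the tool from outside, world axes, zero at the start; "torque": the same for the moment, N m; "opening": opening from 0.0 (shut) to 1.0 (fully open).
Only numpy, scipy, OpenCV 4.12 (cv2) and the standard library are available. Lean on these libraries where they do the work, as an engineer would, in place of code of your own. Each camera call takes 0.05 s, during which the arm holds its last target.

## Working session

There is one attempt and no reset: what is moved stays moved. The work goes in short steps, Python scripts to look and compute and a tool call to move; the robot and the scene stay as the last step left them, time stands still between calls to the robot, and variables do not carry over. Pictures are saved under pics/ and viewed, and the job is handed in when it is done.

Besides the shell and the picture viewer there is one more tool, called as a command line: name --argument value ..., lists and objects as JSON in quotes. step_arm: Moves the arm, as the interface text tells. Its arguments: {"type":"object","properties":{"plan":{"type":"array"},"fingers":{"type":"number"}},"required":["plan"]}

```bash
mkdir -p pics; ls
python3 - <<'E'
from bench import telemetry, viewer, ticket, nets, ctrl
import cv2
print(telemetry.get_obs(), ctrl.tip_reach)
for c in ["top","side","wrist"]:
    im=viewer.camera(c); cv2.imwrite(f"pics/{c}0.png",im[:,:,::-1])
    print(c,viewer.get_calibration(c))
    for t in ["spindle_foot","stone_center","cap_knob"]:
        print(t,[( [round(v) for v in d["extent"]],round(d["score"],2)) for d in nets.boxes_of(t,c)])
print(telemetry.get_obs()["time_s"])
E
```

```text
pics
{'time_s': 0.0, 'q': array([-1.46631753e+00,  1.81545202e-01,  1.60804597e+00, -1.45565146e-06,
        1.35378096e+00, -2.06355501e-01]), 'dq': array([ 3.20773717e-05,  1.24428560e-03, -5.10448501e-04,  6.63756324e-04,
        6.04221096e-05,  1.09013175e-03]), 'joint_efforts': array([ 2.65454928e-04, -4.44869614e+01, -3.51333869e+01, -2.30600754e-04,
        9.30399197e-03, -5.13432394e-05]), 'eef_pos': array([ 0.17579252, -0.54688867,  0.23836345]), 'eef_rot': array([-6.59884965e-04,  8.08038467e-01, -5.89129055e-01, -5.96821264e-04]), 'wrist_force': array([ 0.05570137,  0.71242729, -0.40873338]), 'torque': array([-0.00717893, -0.0659949 ,  0.00764043]), 'opening': 0.9982741265453183} 0.008
top {'K': array([[510.55000786,   0.        , 318.87140273],
       [  0.        , 510.55000786, 194.0504092 ],
       [  0.        ,   0.        ,   1.        ]]), 'dist': array([-0.07486994,  0.        ,  0.        ,  0.        ,  0.        ]), 'origin': array([0.27287964, 0.00652844, 1.28648346]), 'orientation': array([-0.69535443, -0.04276594,  0.05395651,  0.71536144])}
spindle_foot [
[... 500 characters left out ...]
([ 0.8026599 ,  0.47109771, -0.18855292, -0.31345148])}
spindle_foot [([280, 208, 348, 262], 0.84), ([306, 168, 359, 216], 0.78), ([305, 256, 370, 329], 0.77), ([212, 169, 271, 220], 0.76)]
stone_center [([373, 233, 396, 255], 0.69)]
cap_knob []
wrist {'K': array([[318.07253243,   0.        , 317.80200953],
       [  0.        , 318.07253243, 201.10351307],
       [  0.        ,   0.        ,   1.        ]]), 'dist': array([-0.01473675,  0.        ,  0.        ,  0.        ,  0.        ]), 'origin': array([ 0.25332409, -0.52186432,  0.37453646]), 'orientation': array([ 0.79772293, -0.12874557,  0.0935204 , -0.58164993])}
spindle_foot [([11, 2, 174, 150], 0.9)]
stone_center []
cap_knob []
0.6
```

View pics/top0.png

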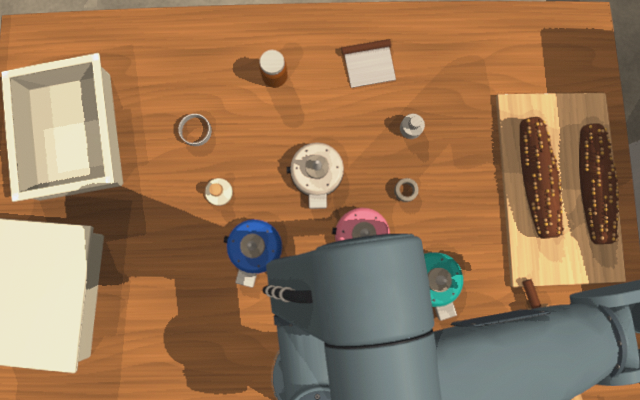

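View pics/side0.png

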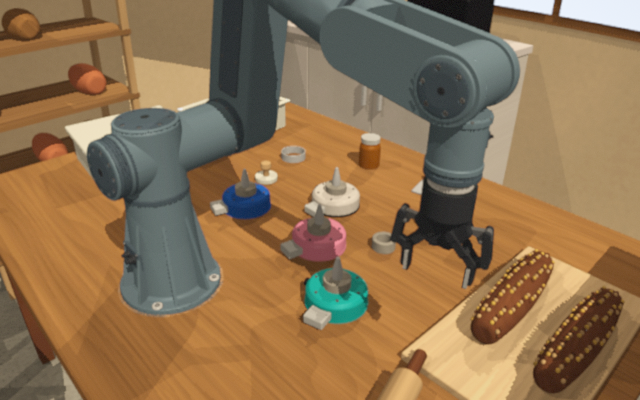

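View pics/wrist0.png

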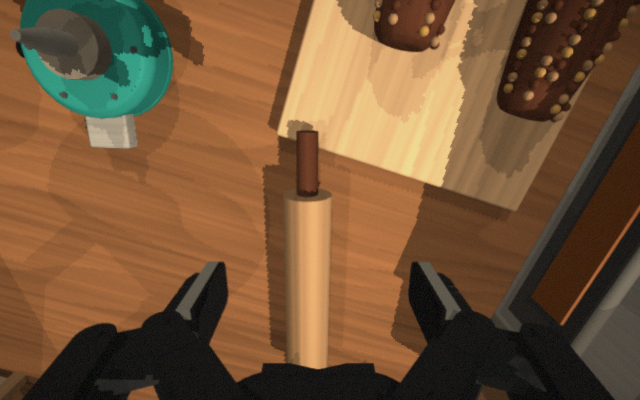

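The top view shows the white mill near (317,168), the grey ring (stone) at (407,189) and the metal cap at (411,125). The blue, pink and turquoise mills are decoys, and the thin ring at (195,129) is the bun cutter. Next I measure positions.

```bash
cat > h.py <<'E'
import numpy as np, cv2
from scipy.spatial.transform import Rotation as R
def rot(q): return R.from_quat([q[1],q[2],q[3],q[0]])
def ray(cal,px):
    u=cv2.undistortPoints(np.array([[px]],float),cal["K"],cal["dist"])[0,0]
    d=rot(cal["orientation"]).apply([u[0],-u[1],-1.]); return np.array(cal["origin"]),d
def atz(cal,px,z):
    o,d=ray(cal,px); return o+d*(z-o[2])/d[2]
def proj(cal,P):
    P=np.atleast_2d(P); p=rot(cal["orientation"]).inv().apply(P-np.array(cal["origin"]))*[1,-1,-1]
    return cv2.projectPoints(p.reshape(-1,1,3),np.zeros(3),np.zeros(3),cal["K"],cal["dist"])[0][:,0]
def circ(c,r,n=60):
    a=np.linspace(0,2*np.pi,n); return np.c_[c[0]+r*np.cos(a),c[1]+r*np.sin(a),np.full(n,c[2])]
def draw(im,cal,c,r,s,x0,y0,col):
    p=((proj(cal,circ(c,r))-[x0,y0]+.5)*s).astype(int)
    cv2.polylines(im,[p.reshape(-1,1,2)],True,col,1)
def tooldelta(obs,dp):
    return rot(obs["eef_rot"]).inv().apply(dp)
E
python3 - <<'E'
from h import *
from bench import viewer
c=viewer.get_calibration("top"); s=viewer.get_calibration("side")
print("stone",atz(c,(407,189),.014),atz(s,(384.5,244),.014))
print("cap",atz(c,(411,125),.04))
print("mill",atz(c,(317,168),.03),"tip side",atz(s,(336,167),.115))
im=cv2.imread("pics/top0.png")
x0,y0=280,100
cv2.imwrite("pics/top0z.png",cv2.resize(im[y0:y0+120,x0:x0+160],None,fx=5,fy=5,interpolation=cv2.INTER_CUBIC))
im=cv2.imread("pics/side0.png")
cv2.imwrite("pics/side0z.png",cv2.resize(im[150:270,280:440],None,fx=5,fy=5,interpolation=cv2.INTER_CUBIC))
E
```

```text
stone [ 0.45466896 -0.23965114  0.014     ] [ 0.44673338 -0.24143064  0.014     ]
cap [ 0.61406664 -0.25378128  0.04      ]
mill [ 0.5115919  -0.01319872  0.03      ] tip side [ 0.51062626 -0.0074151   0.115     ]
```

View pics/top0z.png

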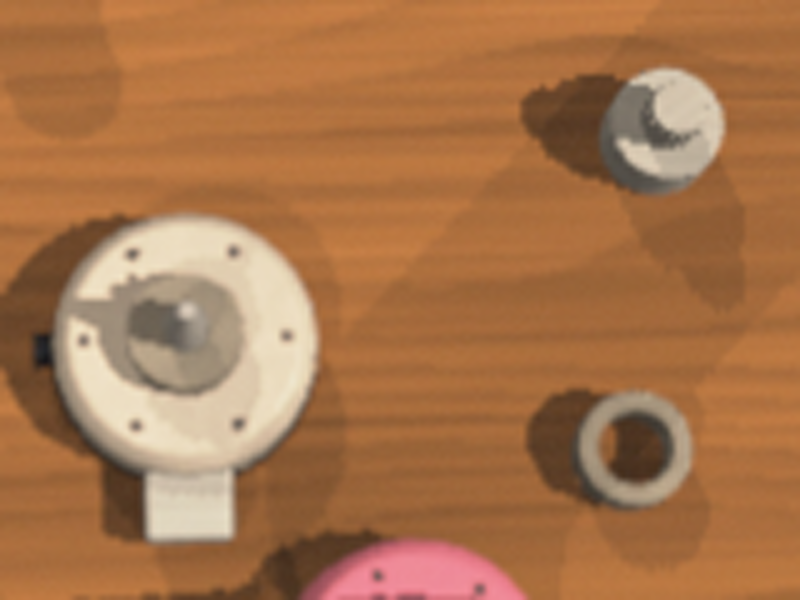

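View pics/side0z.png

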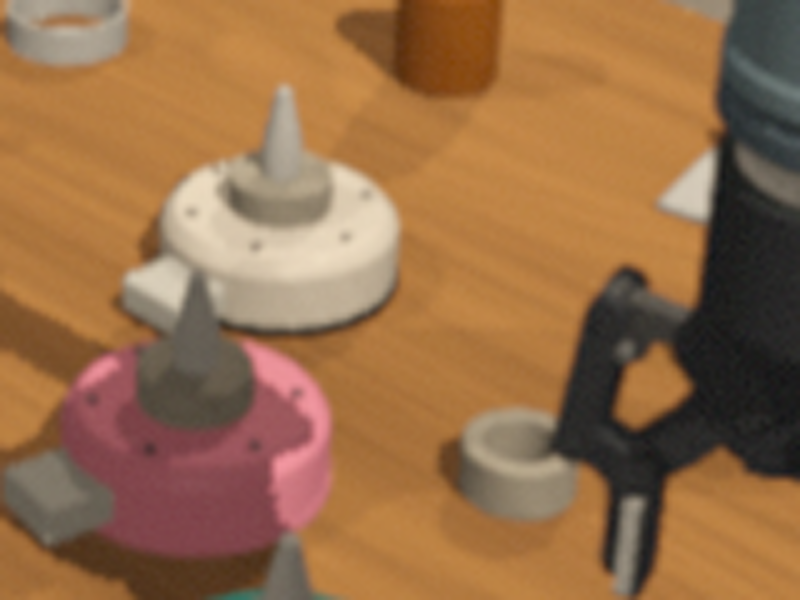

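Run:
```python
from h import *
from bench import viewer
c=viewer.get_calibration("top"); s=viewer.get_calibration("side")
f=lambda x,y:(x/5+280-.4,y/5+100-.4)
g=lambda x,y:(x/5+280-.4,y/5+150-.4)
st=atz(c,f(634,449),.028); print("stone",st, "side",atz(s,g(517,445),.028))
print("cap rim",atz(c,f(664,129),.038),"knob",atz(c,f(687,108),.068))
print("mill",atz(c,f(187,338),.045),atz(c,f(185,330),.065),atz(c,f(186,310),.115))
print("mill side",atz(s,g(281,190),.065),atz(s,g(284,88),.115))
im=cv2.imread("pics/top0.png"); x0,y0,sc=280,100,5
im=cv2.resize(im[y0:y0+120,x0:x0+160],None,fx=5,fy=5,interpolation=cv2.INTER_CUBIC)
m=atz(c,f(187,338),.045)[:2]; cp=atz(c,f(664,129),.038)[:2]
for (p,z,r) in [(m,.045,.066),(m,.065,.029),(m,.115,.004),(st,.028,.029),(st,.028,.019),(cp,.038,.029),(cp,.068,.014),(cp,0,.029)]:
    draw(im,c,(p[0],p[1],z),r,sc,x0,y0,(255,0,255))
cv2.imwrite("pics/top0o.png",im)
```

```text
stone [ 0.45169865 -0.23537677  0.028     ] side [ 0.44537574 -0.23640102  0.028     ]
cap rim [ 0.6134932  -0.25771051  0.038     ] knob [ 0.61577445 -0.26346355  0.068     ]
mill [ 0.51075362 -0.01302113  0.045     ] [ 0.51090845 -0.01184672  0.065     ] [ 0.51066549 -0.0118347   0.115     ]
mill side [ 0.49392642 -0.02530085  0.065     ] [ 0.51057059 -0.0089892   0.115     ]
```

View pics/top0o.png

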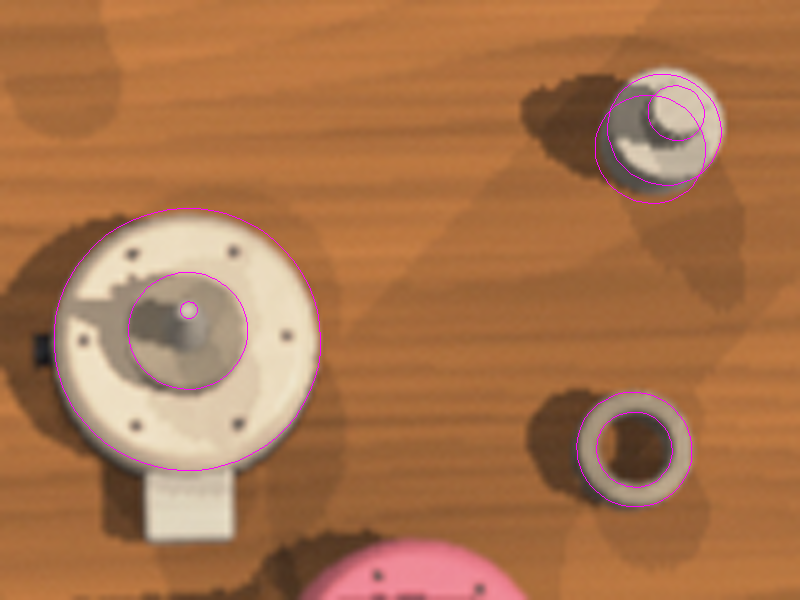

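```bash
cat > go.py <<'E'
import sys
from h import *
from bench import telemetry
o=telemetry.get_obs(); t=np.array([float(v) for v in sys.argv[1:4]])
print("t",round(o["time_s"],2),"pos",o["eef_pos"].round(4),"F",o["wrist_force"].round(1),"op",round(o["opening"],3),"q",o["q"].round(2))
print("delta tool",tooldelta(o,t-o["eef_pos"]).round(4)); print("axes x,y,z",rot(o["eef_rot"]).as_matrix().T.round(4).tolist())
E
python3 go.py .4515 -.2355 .16; python3 -c "
from bench import ctrl; print([a for a in dir(ctrl) if a[0]!='_'])"
```

```text
t 0.6 pos [ 0.1759 -0.5475  0.2393] F [-0.2  0.3  0.4] op 1.002 q [-1.47  0.18  1.61 -0.    1.35 -0.21]
delta tool [-0.2127 -0.3578  0.0793]
axes x,y,z [[0.3058, -0.9521, 0.0], [-0.9521, -0.3058, 0.0], [-0.0, -0.0, -1.0]]
['MotionError', 'tip_reach']
```

step_arm --plan '[[[-0.025,-0.042,0.0],[0,0,0]],[[-0.05,-0.084,0.0],[0,0,0]],[[-0.075,-0.126,0.005],[0,0,0]],[[-0.1,-0.168,0.01],[0,0,0]],[[-0.125,-0.21,0.015],[0,0,0]]]' --fingers 100

```text
time_s: 1.1
eef_pos: [0.3386, -0.3628, 0.2244]
eef_rot: [0.0, 0.808, -0.589, 0.0]
wrist_force: [1.0, 0.2, 0.1]
opening: 0.994
```

step_arm --plan '[[[-0.025,-0.042,0.01],[0,0,0]],[[-0.05,-0.084,0.03],[0,0,0]],[[-0.075,-0.126,0.05],[0,0,0]],[[-0.087,-0.147,0.06],[0,0,0]],[[-0.087,-0.147,0.06],[0,0,0]]]'

```text
time_s: 1.6
eef_pos: [0.4517, -0.2326, 0.1623]
eef_rot: [-0.001, 0.809, -0.587, -0.002]
wrist_force: [0.1, -0.7, 0.6]
opening: 1.001
```

```bash
python3 go.py .4515 -.2355 .16;python3 - <<'E'
from h import *
from bench import viewer,telemetry
c=viewer.get_calibration("wrist"); im=viewer.camera("wrist")[:,:,::-1].copy()
cv2.imwrite("pics/w1.png",im)
for (p,z,r) in [((.511,-.0125),.045,.066),((.511,-.0125),.065,.029),((.511,-.0125),.115,.004),((.4515,-.2355),.028,.029),((.4515,-.2355),.028,.019),((.616,-.259),.038,.029),((.616,-.259),.068,.014)]:
    draw(im,c,(*p,z),r,1,0,0,(255,0,255))
cv2.imwrite("pics/w1o.png",im)
print(c["origin"])
E
```

```text
t 1.6 pos [ 0.4517 -0.2326  0.1623] F [ 0.1 -0.7  0.6] op 1.001 q [-0.71  0.12  1.84  0.    1.18  0.55]
delta tool [0.0027 0.0011 0.0023]
axes x,y,z [[0.31, -0.9507, -0.0036], [-0.9507, -0.31, 0.001], [-0.0021, 0.0031, -1.0]]
[ 0.52938051 -0.20712911  0.29758931]
```

View pics/w1o.png

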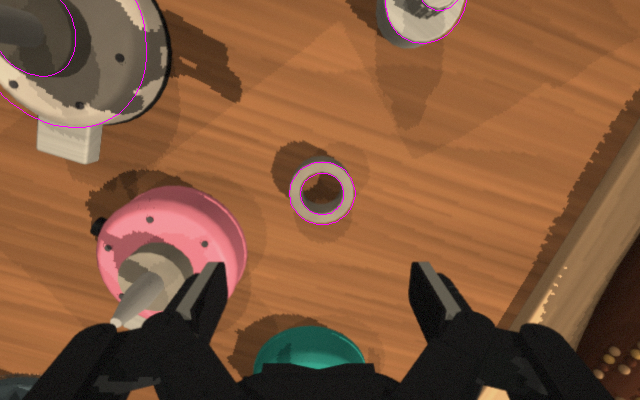

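Run:
```python
from h import *
from bench import viewer
c=viewer.get_calibration("wrist"); t=viewer.get_calibration("top")
for p in [(245,255),(235,215),(172,187),(107,232)]: print("pink",atz(c,p,.045))
print("pink top",atz(t,(363,208),.045)+[-.066,0,0])
im=cv2.imread("pics/w1o.png"); cv2.imwrite("pics/w1z.png",cv2.resize(im[140:250,250:400],None,fx=5,fy=5,interpolation=cv2.INTER_CUBIC))
```

```text
pink [ 0.38043781 -0.18862046  0.045     ]
pink [ 0.41491607 -0.17133484  0.045     ]
pink [ 0.42291895 -0.11566349  0.045     ]
pink [ 0.36450141 -0.06813605  0.045     ]
pink top [ 0.34016761 -0.12276464  0.045     ]
```

View pics/w1z.png

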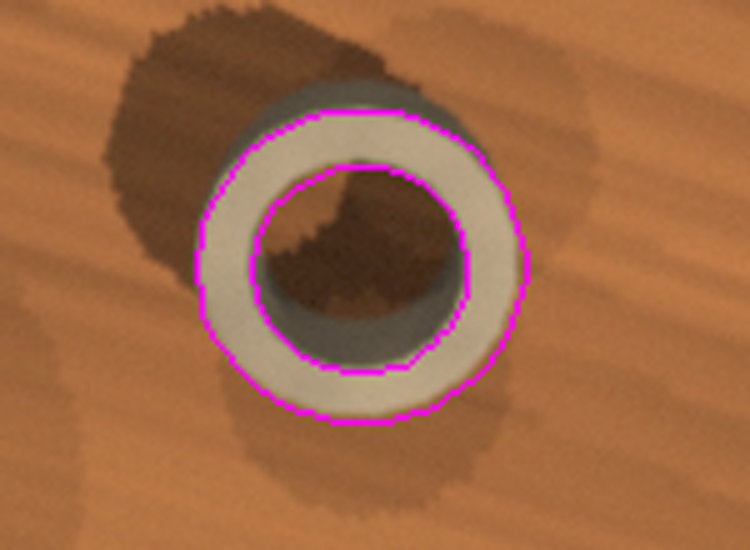

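step_arm --plan '[[[0,0,0.03],[0,0,0]],[[0,0,0.06],[0,0,0]],[[0,0,0.09],[0,0,0]],[[0,0,0.105],[0,0,0]],[[0,0,0.11],[0,0,0]]]'

```text
time_s: 2.15
eef_pos: [0.4496, -0.2369, 0.053]
eef_rot: [0.0, 0.808, -0.59, -0.001]
wrist_force: [-1.0, 0.2, 0.6]
opening: 0.996
```

```bash
python3 go.py .4515 -.2355 .013
```

```text
t 2.15 pos [ 0.4496 -0.2369  0.053 ] F [-1.   0.2  0.6] op 0.996 q [-0.72  0.29  1.9  -0.    0.95  0.54]
delta tool [-0.0007 -0.0023  0.04  ]
axes x,y,z [[0.3045, -0.9525, -0.0019], [-0.9525, -0.3045, 0.0015], [-0.002, 0.0013, -1.0]]
```

step_arm --plan '[[[0,-0.001,0.015],[0,0,0]],[[0,-0.001,0.028],[0,0,0]],[[0,-0.001,0.036],[0,0,0]],[[0,-0.001,0.038],[0,0,0]],[[0,-0.001,0.038],[0,0,0]]]'

```text
time_s: 2.65
eef_pos: [0.4519, -0.2363, 0.0163]
eef_rot: [0.0, 0.808, -0.589, -0.0]
wrist_force: [-0.3, 0.1, 0.6]
opening: 0.997
```

```bash
python3 go.py .4515 -.2355 .013
python3 - <<'E'
from h import *
from bench import viewer
im=viewer.camera("side")[:,:,::-1]
cv2.imwrite("pics/s2.png",cv2.resize(im[180:300,320:480],None,fx=5,fy=5,interpolation=cv2.INTER_CUBIC))
E
```

```text
t 2.65 pos [ 0.4519 -0.2363  0.0163] F [-0.3  0.1  0.6] op 0.997 q [-0.71  0.36  1.9  -0.    0.87  0.55]
delta tool [-0.0008  0.0001  0.0033]
axes x,y,z [[0.3057, -0.9521, -0.0001], [-0.9521, -0.3057, 0.0001], [-0.0001, 0.0001, -1.0]]
```

View pics/s2.png

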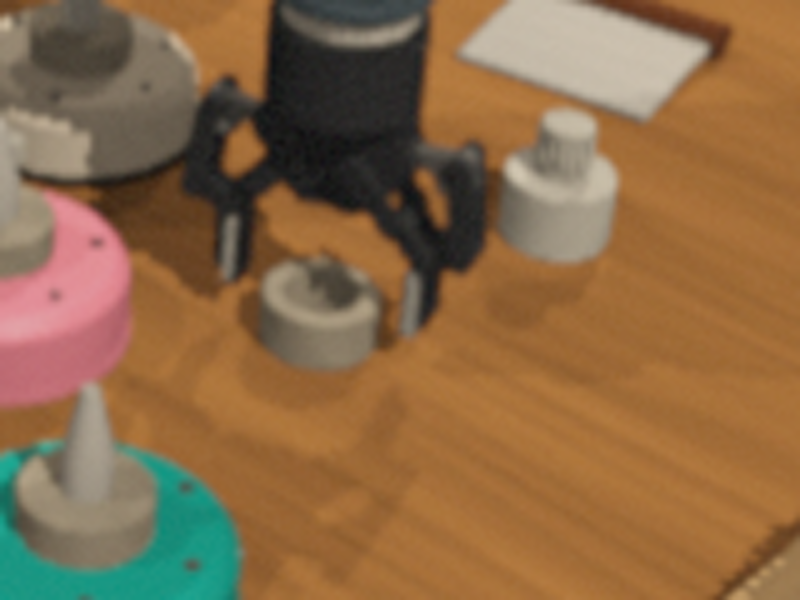

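Run:
```python
from h import *
from bench import viewer
s=viewer.get_calibration("side")
for sg in (1,-1):
  for z in (0,.01,.02,.03):
    p=np.array([.4515+sg*.0425*.306,-.236-sg*.0425*.952,z]); print(sg,z,((proj(s,p)[0]-[320,180])*5).round())
```

```text
1 0 [399. 360.]
1 0.01 [401. 343.]
1 0.02 [403. 326.]
1 0.03 [405. 309.]
-1 0 [239. 310.]
-1 0.01 [240. 294.]
-1 0.02 [242. 277.]
-1 0.03 [243. 260.]
```

step_arm --plan '[[[-0.001,0,0.004],[0,0,0]],[[-0.001,0,0.007],[0,0,0]],[[-0.001,0,0.007],[0,0,0]]]'

```text
time_s: 3.0
eef_pos: [0.4514, -0.2349, 0.009]
eef_rot: [-0.0, 0.808, -0.589, -0.0]
wrist_force: [-0.0, -0.7, -0.7]
opening: 1.002
```

step_arm --plan '[[[0,0,0],[0,0,0]],[[0,0,0],[0,0,0]],[[0,0,0],[0,0,0]],[[0,0,0],[0,0,0]],[[0,0,0],[0,0,0]]]' --fingers 0

```text
time_s: 3.5
eef_pos: [0.4518, -0.2353, 0.01]
eef_rot: [-0.0, 0.808, -0.589, 0.0]
wrist_force: [-0.4, 1.7, 5.4]
opening: 0.662
```

```bash
python3 go.py .4515 -.2355 .013
python3 - <<'E'
from h import *
from bench import viewer
im=viewer.camera("side")[:,:,::-1]
cv2.imwrite("pics/s3.png",cv2.resize(im[180:300,320:480],None,fx=5,fy=5,interpolation=cv2.INTER_CUBIC))
E
```

```text
t 3.5 pos [ 0.4518 -0.2353  0.01  ] F [-0.4  1.7  5.4] op 0.662 q [-0.71  0.38  1.9   0.    0.86  0.55]
delta tool [ 0.0001  0.0003 -0.003 ]
axes x,y,z [[0.3058, -0.9521, 0.0002], [-0.9521, -0.3058, -0.0002], [0.0002, -0.0001, -1.0]]
```

View pics/s3.png

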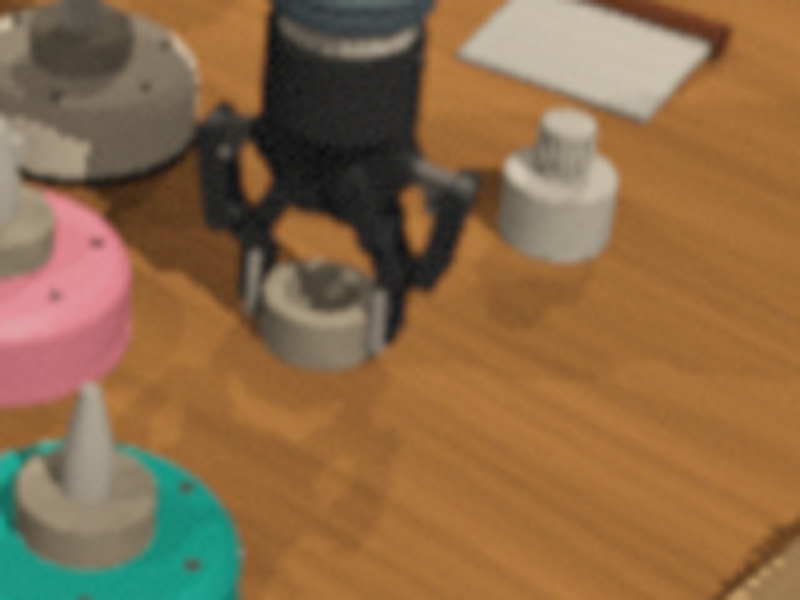

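step_arm --plan '[[[0,0,0],[0,0,0]],[[0,0,-0.005],[0,0,0]],[[0,0,-0.02],[0,0,0]],[[0,0,-0.045],[0,0,0]],[[0,0,-0.07],[0,0,0]]]'

```text
time_s: 4.05
eef_pos: [0.4511, -0.2348, 0.0798]
eef_rot: [-0.0, 0.808, -0.589, -0.001]
wrist_force: [0.7, -0.4, -0.6]
opening: 0.655
```

step_arm --plan '[[[0,0,-0.03],[0,0,0]],[[0,0,-0.06],[0,0,0]],[[0,0,-0.085],[0,0,0]],[[0,0,-0.1],[0,0,0]],[[0,0,-0.1],[0,0,0]]]'

```text
time_s: 4.55
eef_pos: [0.4528, -0.2362, 0.182]
eef_rot: [0.0, 0.808, -0.589, 0.003]
wrist_force: [0.1, 0.6, -1.1]
opening: 0.657
```

```bash
python3 go.py .5107 -.0122 .18
python3 - <<'E'
from h import *
from bench import viewer
im=viewer.camera("side")[:,:,::-1]
cv2.imwrite("pics/s4.png",im)
E
```

```text
t 4.55 pos [ 0.4528 -0.2362  0.182 ] F [ 0.1  0.6 -1.1] op 0.657 q [-0.71  0.09  1.83  0.    1.22  0.55]
delta tool [-0.1956 -0.1236  0.0014]
axes x,y,z [[0.3059, -0.952, 0.0045], [-0.952, -0.3059, -0.0027], [0.004, -0.0034, -1.0]]
```

View pics/s4.png

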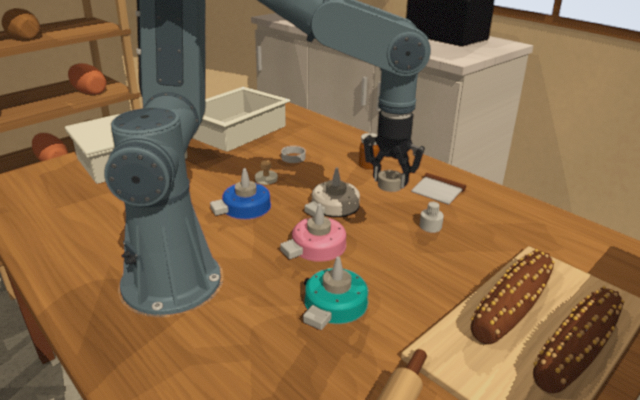

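step_arm --plan '[[[-0.012,-0.008,0],[0,0,0]],[[-0.035,-0.022,0],[0,0,0]],[[-0.062,-0.04,0],[0,0,0]],[[-0.089,-0.057,0],[0,0,0]],[[-0.116,-0.074,0],[0,0,0]]]'

```text
time_s: 5.1
eef_pos: [0.4857, -0.0995, 0.1775]
eef_rot: [0.0, 0.808, -0.589, -0.002]
wrist_force: [-0.2, -0.3, -1.2]
opening: 0.655
```

step_arm --plan '[[[-0.026,-0.017,0],[0,0,0]],[[-0.049,-0.032,0],[0,0,0]],[[-0.067,-0.043,0],[0,0,0]],[[-0.0785,-0.0505,0],[0,0,0]],[[-0.0785,-0.0505,0],[0,0,0]]]'

```text
time_s: 5.6
eef_pos: [0.51, -0.0099, 0.1781]
eef_rot: [0.0, 0.809, -0.588, -0.001]
wrist_force: [-0.5, -0.9, -1.8]
opening: 0.655
```

```bash
python3 go.py .5107 -.0122 .18
python3 - <<'E'
from h import *
from bench import viewer,telemetry
ps=np.array([.5107,-.0122])
for c_ in ("wrist","side","top"):
    c=viewer.get_calibration(c_); im=viewer.camera(c_)[:,:,::-1].copy()
    cv2.imwrite(f"pics/{c_}5.png",im)
print(telemetry.get_obs()["eef_pos"])
E
```

```text
t 5.6 pos [ 0.51   -0.0099  0.1781] F [-0.5 -0.9 -1.8] op 0.655 q [-0.25  0.1   1.83  0.    1.22  1.  ]
delta tool [ 0.0024  0.0001 -0.0019]
axes x,y,z [[0.3082, -0.9513, -0.0015], [-0.9513, -0.3082, 0.0016], [-0.002, 0.0009, -1.0]]
[ 0.51025606 -0.01238985  0.17882313]
```

View pics/wrist5.png

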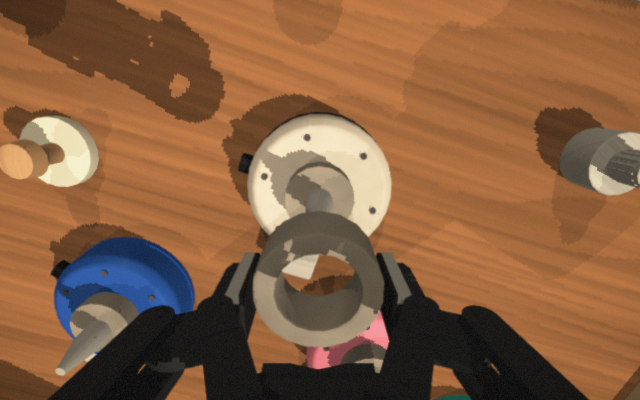

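View pics/side5.png

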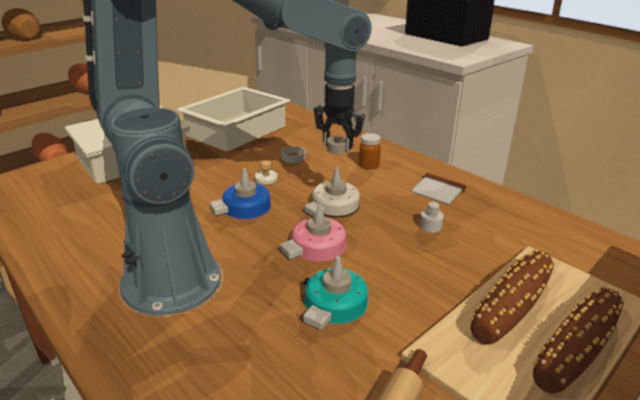

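Run:
```python
from h import *
from bench import viewer,telemetry
o=telemetry.get_obs(); T=np.array([.5107,-.0122,.179])
m=(.5107,-.0122)
for c_ in ("wrist","side"):
    c=viewer.get_calibration(c_); im=cv2.imread(f"pics/{c_}5.png")
    x0,y0,w,h,s=(220,100,200,260,3) if c_=="wrist" else (290,100,120,140,5)
    z=cv2.resize(im[y0:y0+h,x0:x0+w],None,fx=s,fy=s,interpolation=cv2.INTER_CUBIC)
    if c_=="side": z=z[:600]
    for zz,r in ((.045,.066),(.065,.029),(.115,.004)): draw(z,c,(*m,zz),r,s,x0,y0,(255,0,255))
    for zz,r in ((T[2]+.0195,.029),(T[2]+.0195,.019),(T[2]-.0085,.019)): draw(z,c,(T[0],T[1],zz),r,s,x0,y0,(0,255,0))
    cv2.imwrite(f"pics/{c_}5o.png",z)
```

```text
(no output)
```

View pics/wrist5o.png

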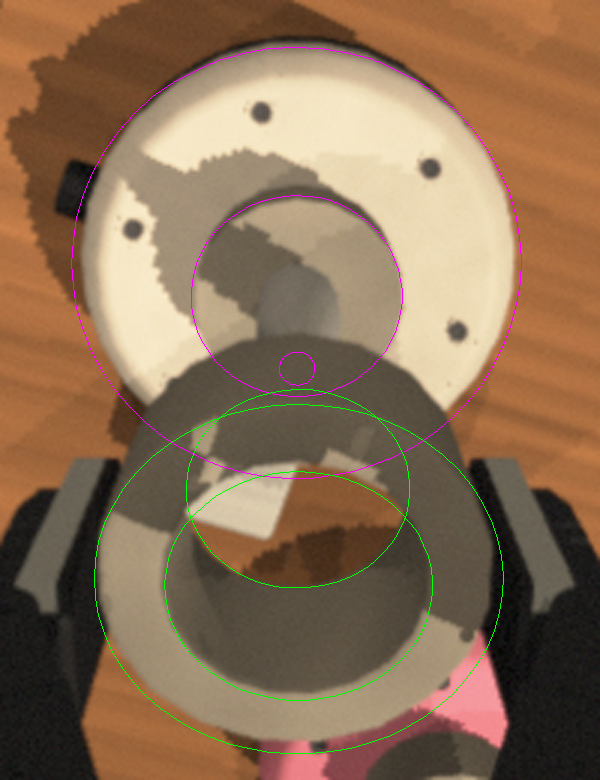

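View pics/side5o.png

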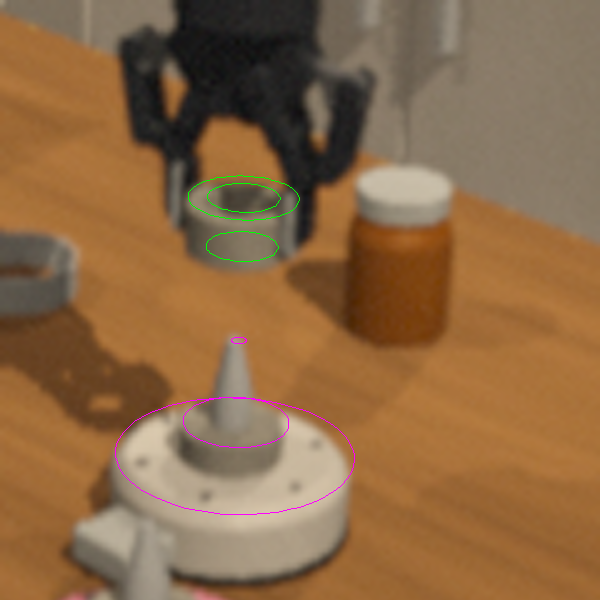

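```bash
cat > tilt.py <<'E'
from h import *
def tcirc(C,ax,r,h,n=60):
    # C center, ax = 3x3 columns axes of stone (x,y,z up), circle at height h
    a=np.linspace(0,2*np.pi,n); return C+np.c_[r*np.cos(a),r*np.sin(a),np.full(n,h)]@ax.T
E
python3 - <<'E'
from tilt import *
from bench import viewer,telemetry
from scipy.optimize import least_squares
c=viewer.get_calibration("wrist"); im=cv2.imread("pics/wrist5.png")
o=telemetry.get_obs(); Rt=rot(o["eef_rot"]); T=np.array([.5107,-.0122,.179])
# outer top edge pts in zoom coords
pts=np.array([(297,335),(200,360),(400,358),(135,430),(462,430),(104,530),(493,560),(118,640),(200,715),(300,740),(380,725),(470,640)])/3+[220,100]-.33
flip=R.from_rotvec([np.pi,0,0])
def model(p):
    ax=(Rt*R.from_rotvec([p[0],p[1],0])*flip).as_matrix()
    return T+Rt.apply([p[2],p[3],p[4]]),ax
from scipy.spatial import cKDTree
def res(p):
    C,ax=model(p); q=proj(c,tcirc(C,ax,.029,.014,400)); return cKDTree(q).query(pts)[0]
for th0 in (0,.4,-.4):
    s=least_squares(res,[th0,0,0,0,-.005]); print(np.degrees(s.x[:2]).round(1),s.x[2:].round(4),s.cost)
    s=least_squares(lambda v:res([v[0],v[1],0,0,v[2]]),[th0,0,-.005]); print("  fixed",np.degrees(s.x[:2]).round(1),s.x[2:].round(4),s.cost)
s=least_squares(res,[.3,0,0,0,-.005]);C,ax=model(s.x);z=cv2.resize(im[100:360,220:420],None,fx=3,fy=3,interpolation=cv2.INTER_CUBIC)
for r,h in((.029,.014),(.019,.014),(.019,-.014)):
    p=((proj(c,tcirc(C,ax,r,h))-[220,100]+.5)*3).astype(int); cv2.polylines(z,[p.reshape(-1,1,2)],True,(0,255,0),1)
cv2.imwrite("pics/w5t.png",z)
print("axis world",ax[:,2])
c=viewer.get_calibration("side"); im=cv2.imread("pics/side5.png");z=cv2.resize(im[110:170,300:380],None,fx=10,fy=10,interpolation=cv2.INTER_CUBIC)
cv2.imwrite("pics/s5p.png",z.copy())
E
```

```text
[-25.9  -6.4] [-0.0009  0.0002 -0.0014] 6.8863672252725525
  fixed [-24.8  -0.5] [-0.0013] 8.729218024723115
[-29.7  -1.3] [-0.0002  0.0011 -0.0009] 7.646893642439401
  fixed [-24.2   0.3] [-0.0013] 8.795145752274427
[-29.   -0.5] [-0.0001  0.001  -0.0009] 7.768708274155468
  fixed [-24.5   0.3] [-0.0013] 8.812767756750084
axis world [0.45823231 0.0981626  0.8833953 ]
```

View pics/w5t.png

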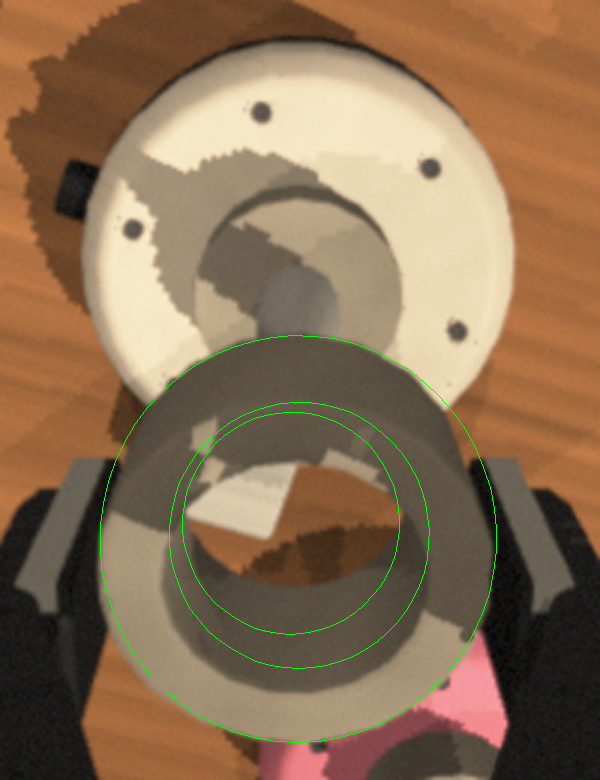

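View pics/s5p.png

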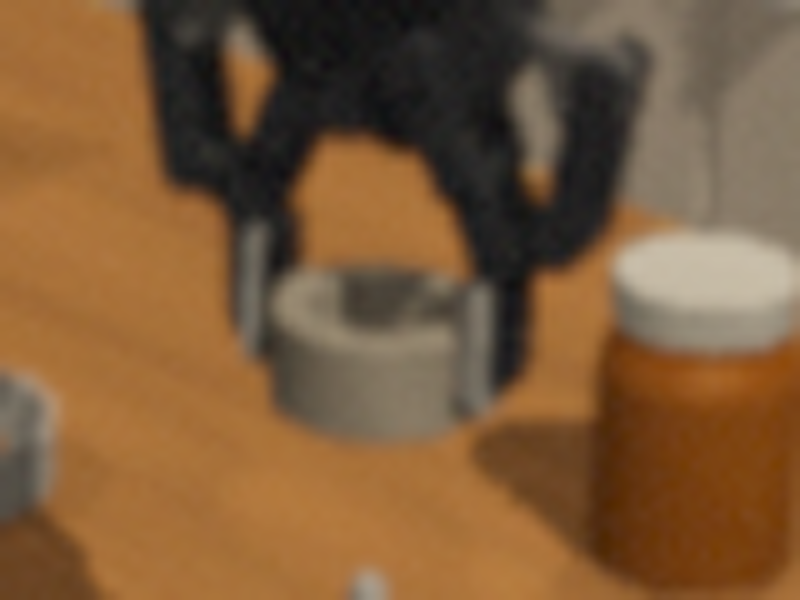

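step_arm --plan '[[[0,0,0.012],[0,0,0]],[[0,0,0.03],[0,0,0]],[[0,0,0.048],[0,0,0]],[[0,0,0.06],[0,0,0]],[[0,0,0.065],[0,0,0]]]'

```text
time_s: 6.25
eef_pos: [0.5094, -0.0123, 0.1124]
eef_rot: [0.001, 0.808, -0.59, -0.001]
wrist_force: [-0.3, 0.2, 0.4]
opening: 0.657
```

step_arm --plan '[[[0,0,0.01],[0,0,0]],[[0,0,0.02],[0,0,0]],[[0,0,0.028],[0,0,0]],[[0,0,0.03],[0,0,0]],[[0,0,0.03],[0,0,0]]]'

```text
time_s: 6.75
eef_pos: [0.5104, -0.0118, 0.0839]
eef_rot: [0.0, 0.808, -0.589, -0.0]
wrist_force: [0.4, -1.2, -1.3]
opening: 0.659
```

```bash
python3 go.py .5107 -.0122 .0735
python3 - <<'E'
from h import *
from bench import viewer
for c_ in ("wrist","side"):
    im=viewer.camera(c_)[:,:,::-1]
    z=im if c_=="wrist" else cv2.resize(im[120:230,280:400],None,fx=5,fy=5,interpolation=cv2.INTER_CUBIC)
    cv2.imwrite(f"pics/{c_}6.png",z)
E
python3 go.py .5107 -.0122 .0735
```

```text
t 6.75 pos [ 0.5104 -0.0118  0.0839] F [ 0.4 -1.2 -1.3] op 0.659 q [-0.26  0.24  1.88  0.    1.02  1.  ]
delta tool [ 0.0004 -0.0001  0.0104]
axes x,y,z [[0.3059, -0.9521, -0.0004], [-0.9521, -0.3059, 0.0006], [-0.0006, 0.0002, -1.0]]
t 6.85 pos [ 0.511  -0.012   0.0846] F [ 0.5 -0.  -1.5] op 0.655 q [-0.26  0.24  1.88  0.    1.02  1.  ]
delta tool [0.0001 0.0004 0.0111]
axes x,y,z [[0.3059, -0.9521, 0.0003], [-0.9521, -0.3059, -0.0006], [0.0007, -0.0001, -1.0]]
```

View pics/wrist6.png

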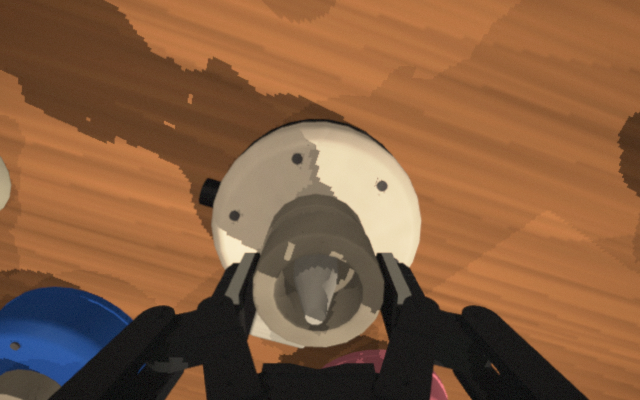

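View pics/side6.png

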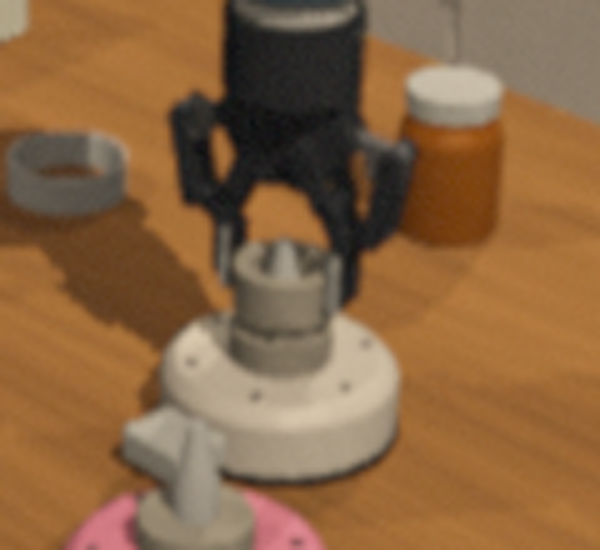

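step_arm --plan '[[[0,0,0.003],[0,0,0]],[[0,0,0.006],[0,0,0]],[[0,0,0.008],[0,0,0]],[[0,0,0.0095],[0,0,0]],[[0,0,0.0095],[0,0,0]]]'

```text
time_s: 7.35
eef_pos: [0.5105, -0.0119, 0.075]
eef_rot: [0.0, 0.808, -0.589, -0.0]
wrist_force: [-1.9, 0.7, 2.2]
opening: 0.656
```

step_arm --plan '[[[0,0,0.001],[0,0,0]],[[0,0,0.001],[0,0,0]]]'

```text
time_s: 7.55
eef_pos: [0.5106, -0.0119, 0.075]
eef_rot: [0.0, 0.808, -0.589, -0.0]
wrist_force: [-6.8, 0.9, 12.4]
opening: 0.659
```

step_arm --plan '[[[0,0,-0.0005],[0,0,0]],[[0,0,-0.0005],[0,0,0]],[[0,0,-0.0005],[0,0,0]],[[0,0,-0.0005],[0,0,0]],[[0,0,-0.0005],[0,0,0]]]' --fingers 100

```text
time_s: 8.05
eef_pos: [0.5106, -0.0119, 0.0741]
eef_rot: [0.0, 0.808, -0.589, -0.0]
wrist_force: [-0.4, -0.4, 0.5]
opening: 1.001
```

```bash
python3 go.py .616 -.259 .2
python3 - <<'E'
from h import *
from bench import viewer
for c_ in ("wrist","side"):
    im=viewer.camera(c_)[:,:,::-1]
    z=im if c_=="wrist" else cv2.resize(im[120:230,280:400],None,fx=5,fy=5,interpolation=cv2.INTER_CUBIC)
    cv2.imwrite(f"pics/{c_}7.png",z)
E
```

```text
t 8.05 pos [ 0.5106 -0.0119  0.0741] F [-0.4 -0.4  0.5] op 1.001 q [-0.26  0.26  1.89  0.    0.99  1.  ]
delta tool [ 0.2675 -0.0248 -0.1259]
axes x,y,z [[0.3058, -0.9521, -0.0001], [-0.9521, -0.3058, 0.0002], [-0.0002, 0.0001, -1.0]]
```

View pics/wrist7.png

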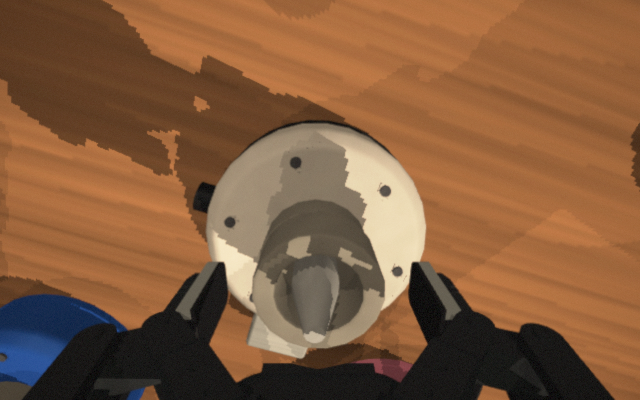

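View pics/side7.png

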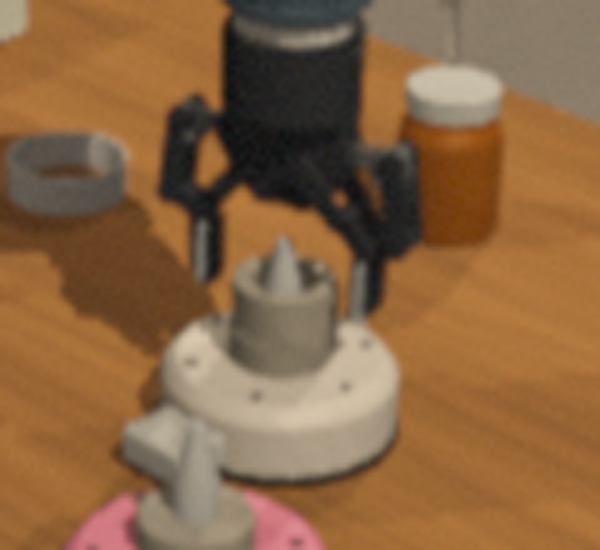

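The stone is seated flat, and the spindle comes up through its hole (wrist view near (315,300)). I'll retreat upwards and head for the cap.

step_arm --plan '[[[0,0,-0.02],[0,0,0]],[[0,0,-0.06],[0,0,0]],[[0,0,-0.1],[0,0,0]],[[0.01,0,-0.126],[0,0,0]],[[0.05,-0.005,-0.126],[0,0,0]]]'

```text
time_s: 8.65
eef_pos: [0.5326, -0.0567, 0.2052]
eef_rot: [-0.002, 0.809, -0.588, 0.003]
wrist_force: [1.1, 0.1, 1.0]
opening: 1.001
```

step_arm --plan '[[[0.045,-0.004,0],[0,0,0]],[[0.09,-0.008,0],[0,0,0]],[[0.135,-0.012,0],[0,0,0]],[[0.175,-0.016,0],[0,0,0]],[[0.2,-0.018,0],[0,0,0]]]'

```text
time_s: 9.15
eef_pos: [0.6095, -0.246, 0.2]
eef_rot: [0.0, 0.807, -0.59, 0.0]
wrist_force: [-0.7, 0.5, 0.6]
opening: 1.002
```

step_arm --plan '[[[0.0175,-0.002,0.02],[0,0,0]],[[0.0175,-0.002,0.035],[0,0,0]],[[0.0175,-0.002,0.035],[0,0,0]],[[0.0175,-0.002,0.035],[0,0,0]]]'

```text
time_s: 9.55
eef_pos: [0.6156, -0.2576, 0.1646]
eef_rot: [-0.0, 0.808, -0.589, -0.001]
wrist_force: [-0.1, -0.1, 0.3]
opening: 1.004
```

```bash
python3 go.py .616 -.259 .2
python3 - <<'E'
from h import *
from bench import viewer
c=viewer.get_calibration("wrist"); im=viewer.camera("wrist")[:,:,::-1].copy()
x0,y0,w,h,s=200,60,200,200,3
z=cv2.resize(im[y0:y0+h,x0:x0+w],None,fx=s,fy=s,interpolation=cv2.INTER_CUBIC)
cv2.imwrite("pics/w8.png",im)
for zz,r in((.038,.029),(.068,.014),(0,.029)): draw(z,c,(.616,-.259,zz),r,s,x0,y0,(255,0,255))
cv2.imwrite("pics/w8o.png",z)
E
```

```text
t 9.55 pos [ 0.6156 -0.2576  0.1646] F [-0.1 -0.1  0.3] op 1.004 q [-0.57  0.45  1.42  0.    1.28  0.69]
delta tool [ 0.0014  0.0001 -0.0354]
axes x,y,z [[0.3065, -0.9519, -0.0019], [-0.9519, -0.3065, 0.0012], [-0.0017, 0.0014, -1.0]]
```

View pics/w8.png

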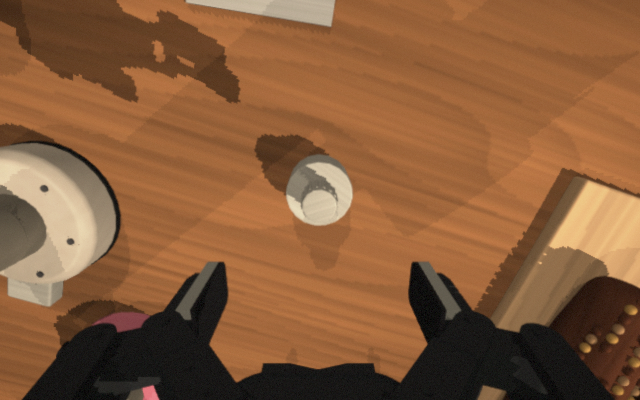

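View pics/w8o.png

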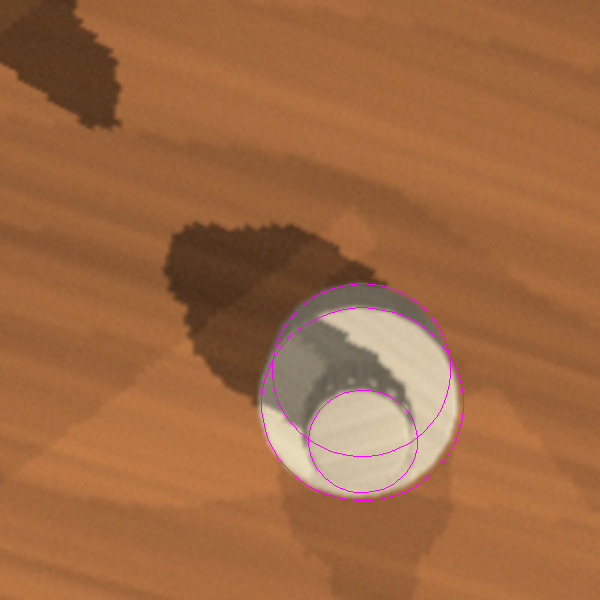

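step_arm --plan '[[[0.0007,0,0.03],[0,0,0]],[[0.0007,0,0.065],[0,0,0]],[[0.0007,0,0.095],[0,0,0]],[[0.0007,0,0.11],[0,0,0]],[[0.0007,0,0.115],[0,0,0]]]'

```text
time_s: 10.1
eef_pos: [0.6159, -0.2585, 0.0493]
eef_rot: [0.0, 0.808, -0.589, -0.001]
wrist_force: [-0.3, -0.5, -0.5]
opening: 1.002
```

step_arm --plan '[[[0,0,0],[0,0,0]],[[0,0,0],[0,0,0]]]'

```text
time_s: 10.3
eef_pos: [0.6177, -0.2602, 0.0524]
eef_rot: [-0.0, 0.808, -0.589, 0.002]
wrist_force: [-0.1, -0.6, -0.2]
opening: 1.001
```

```bash
python3 go.py .616 -.259 .049
python3 - <<'E'
from h import *
from bench import viewer
im=viewer.camera("side")[:,:,::-1]
cv2.imwrite("pics/s9.png",cv2.resize(im[150:270,370:510],None,fx=5,fy=5,interpolation=cv2.INTER_CUBIC))
E
python3 go.py .616 -.259 .049
```

```text
t 10.3 pos [ 0.6177 -0.2602  0.0524] F [-0.1 -0.6 -0.2] op 1.001 q [-0.58  0.59  1.47 -0.    1.08  0.68]
delta tool [-0.0017  0.0013  0.0034]
axes x,y,z [[0.3061, -0.952, 0.0025], [-0.952, -0.3061, -0.002], [0.0027, -0.0018, -1.0]]
t 10.35 pos [ 0.6178 -0.2603  0.0525] F [-0.1  0.6  0.3] op 0.997 q [-0.58  0.59  1.47  0.    1.08  0.68]
delta tool [-0.0018  0.0013  0.0035]
axes x,y,z [[0.3059, -0.952, 0.0027], [-0.952, -0.3059, -0.0022], [0.0029, -0.0019, -1.0]]
```

View pics/s9.png

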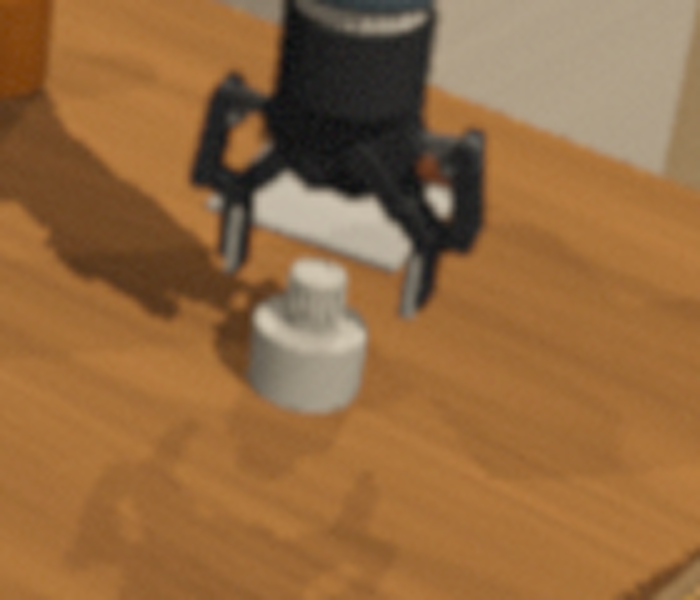

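step_arm --plan '[[[0,0,0],[0,0,0]],[[0,0,0],[0,0,0]],[[0,0,0],[0,0,0]]]'

```text
time_s: 10.65
eef_pos: [0.6167, -0.2598, 0.0508]
eef_rot: [-0.0, 0.808, -0.589, 0.0]
wrist_force: [0.8, 0.2, -0.7]
opening: 0.999
```

step_arm --plan '[[[-0.0005,0.0005,0.001],[0,0,0]],[[-0.0005,0.0005,0.001],[0,0,0]],[[-0.0005,0.0005,0.001],[0,0,0]],[[-0.0005,0.0005,0.001],[0,0,0]],[[-0.0005,0.0005,0.001],[0,0,0]]]' --fingers 0

```text
time_s: 11.15
eef_pos: [0.6158, -0.2592, 0.0493]
eef_rot: [0.0, 0.808, -0.589, -0.0]
wrist_force: [-0.5, 1.0, 1.9]
opening: 0.308
```

step_arm --plan '[[[0,0,0],[0,0,0]],[[0,0,0],[0,0,0]],[[0,0,0],[0,0,0]],[[0,0,0],[0,0,0]],[[0,0,0],[0,0,0]]]'

```text
time_s: 11.65
eef_pos: [0.6158, -0.2593, 0.0494]
eef_rot: [-0.0, 0.808, -0.589, 0.0]
wrist_force: [-0.9, 0.2, 0.9]
opening: 0.307
```

```bash
python3 - <<'E'
from h import *
from bench import viewer
im=viewer.camera("side")[:,:,::-1]
cv2.imwrite("pics/s10.png",cv2.resize(im[150:270,370:510],None,fx=5,fy=5,interpolation=cv2.INTER_CUBIC))
E
python3 go.py .616 -.259 .049
```

```text
t 11.7 pos [ 0.6158 -0.2593  0.0494] F [-1.   0.9  1.6] op 0.308 q [-0.58  0.59  1.47  0.    1.08  0.68]
delta tool [-0.0002 -0.0002  0.0004]
axes x,y,z [[0.3059, -0.9521, -0.0], [-0.9521, -0.3059, -0.0], [-0.0, 0.0, -1.0]]
```

View pics/s10.png

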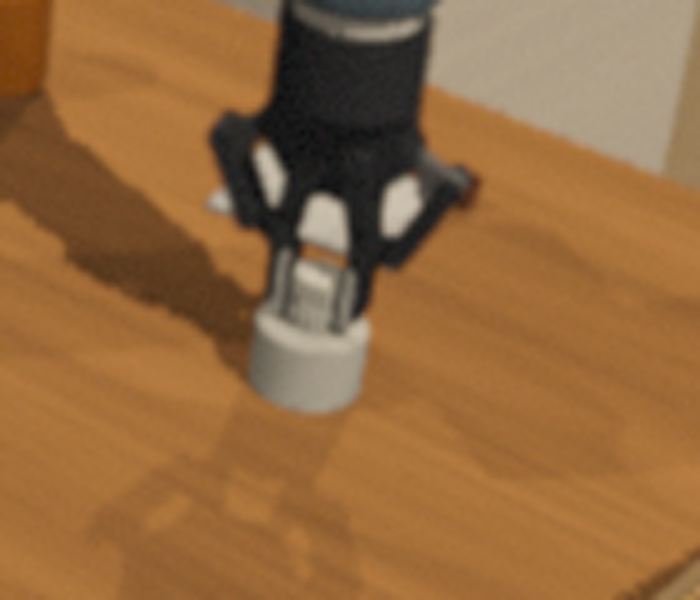

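step_arm --plan '[[[0,0,-0.005],[0,0,0]],[[0,0,-0.018],[0,0,0]],[[0,0,-0.04],[0,0,0]],[[0,0,-0.065],[0,0,0]],[[0,0,-0.09],[0,0,0]]]'

```text
time_s: 12.2
eef_pos: [0.6158, -0.2593, 0.141]
eef_rot: [-0.0, 0.808, -0.589, 0.0]
wrist_force: [0.2, -0.4, -1.6]
opening: 0.308
```

step_arm --plan '[[[0,0,-0.025],[0,0,0]],[[0,0,-0.05],[0,0,0]],[[0,0,-0.07],[0,0,0]],[[0,0,-0.078],[0,0,0]],[[0,0,-0.078],[0,0,0]]]'

```text
time_s: 12.7
eef_pos: [0.6165, -0.2598, 0.2194]
eef_rot: [-0.0, 0.808, -0.589, 0.002]
wrist_force: [0.1, -0.1, -1.7]
opening: 0.307
```

```bash
python3 go.py .5107 -.0122 .2173
python3 - <<'E'
from h import *
print(rot([0,.808,-.589,0]).inv().apply(np.array([.5107-.6158,-.0122+.2593,0])))
from bench import viewer
cv2.imwrite("pics/w11.png",viewer.camera("wrist")[:,:,::-1])
E
```

```text
t 12.7 pos [ 0.6165 -0.2598  0.2194] F [ 0.1 -0.1 -1.7] op 0.307 q [-0.58  0.4   1.37 -0.    1.37  0.68]
delta tool [-0.2681  0.0251  0.0013]
axes x,y,z [[0.3058, -0.9521, 0.0027], [-0.9521, -0.3058, -0.0022], [0.0029, -0.0019, -1.0]]
[-0.26740781  0.02444344  0.        ]
```

View pics/w11.png

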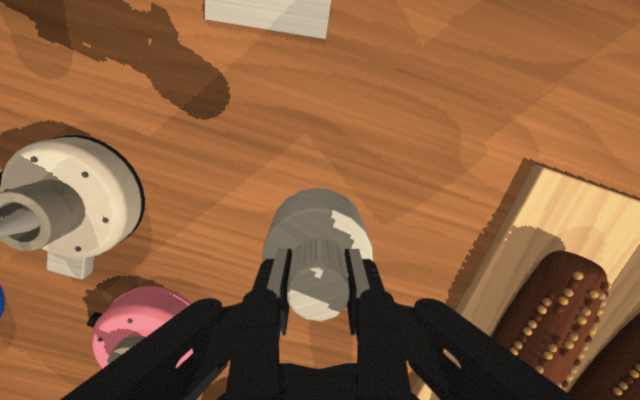

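Cap held upright at (318,270). Next: move it over the spindle.

step_arm --plan '[[[-0.012,0.001,0],[0,0,0]],[[-0.036,0.003,0],[0,0,0]],[[-0.066,0.006,0],[0,0,0]],[[-0.096,0.009,0],[0,0,0]],[[-0.126,0.0115,0],[0,0,0]]]'

```text
time_s: 13.25
eef_pos: [0.5645, -0.1407, 0.2154]
eef_rot: [0.0, 0.808, -0.589, -0.002]
wrist_force: [1.2, 0.1, -2.2]
opening: 0.305
```

step_arm --plan '[[[-0.03,0.003,0],[0,0,0]],[[-0.06,0.006,0],[0,0,0]],[[-0.09,0.009,0],[0,0,0]],[[-0.117,0.011,0],[0,0,0]],[[-0.134,0.0125,0],[0,0,0]]]'

```text
time_s: 13.75
eef_pos: [0.5114, -0.0167, 0.2158]
eef_rot: [0.0, 0.808, -0.589, -0.002]
wrist_force: [0.8, 0.7, -2.5]
opening: 0.309
```

step_arm --plan '[[[-0.0075,0.0005,0],[0,0,0]],[[-0.0075,0.0005,0],[0,0,0]],[[-0.0075,0.0005,0],[0,0,0]],[[-0.0075,0.0005,0],[0,0,0]],[[-0.0075,0.0005,0],[0,0,0]]]'

```text
time_s: 14.25
eef_pos: [0.511, -0.013, 0.2172]
eef_rot: [0.0, 0.808, -0.59, 0.0]
wrist_force: [0.3, 0.8, -1.3]
opening: 0.307
```

```bash
python3 go.py .5107 -.0122 .1423
python3 - <<'E'
from h import *
from bench import viewer
cs={}
for c_ in ("wrist","side"):
    c=viewer.get_calibration(c_); im=viewer.camera(c_)[:,:,::-1]
    cv2.imwrite(f"pics/{c_}12.png",im if c_=="wrist" else cv2.resize(im[100:220,280:400],None,fx=5,fy=5,interpolation=cv2.INTER_CUBIC))
E
python3 go.py .5107 -.0122 .1423
```

```text
t 14.25 pos [ 0.511  -0.013   0.2172] F [ 0.3  0.8 -1.3] op 0.307 q [-0.26  0.06  1.79 -0.    1.29  1.  ]
delta tool [-0.0008  0.      0.0749]
axes x,y,z [[0.3047, -0.9524, 0.0001], [-0.9524, -0.3047, 0.0001], [-0.0, -0.0001, -1.0]]
t 14.35 pos [ 0.5109 -0.0127  0.2172] F [ 0.1  0.8 -2.1] op 0.307 q [-0.26  0.06  1.79 -0.    1.29  1.  ]
delta tool [-0.0006  0.      0.0749]
axes x,y,z [[0.305, -0.9524, 0.0], [-0.9524, -0.305, 0.0001], [-0.0001, -0.0001, -1.0]]
```

View pics/wrist12.png

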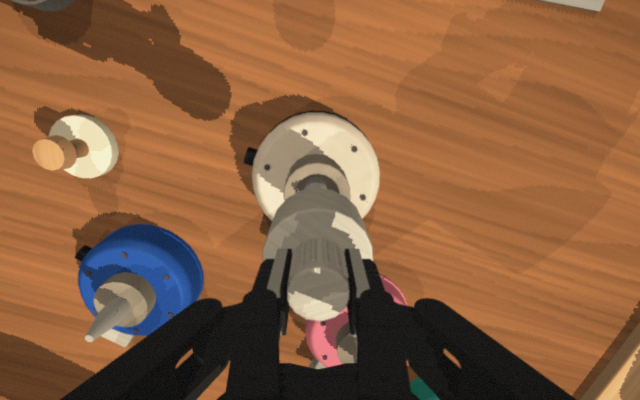

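View pics/side12.png

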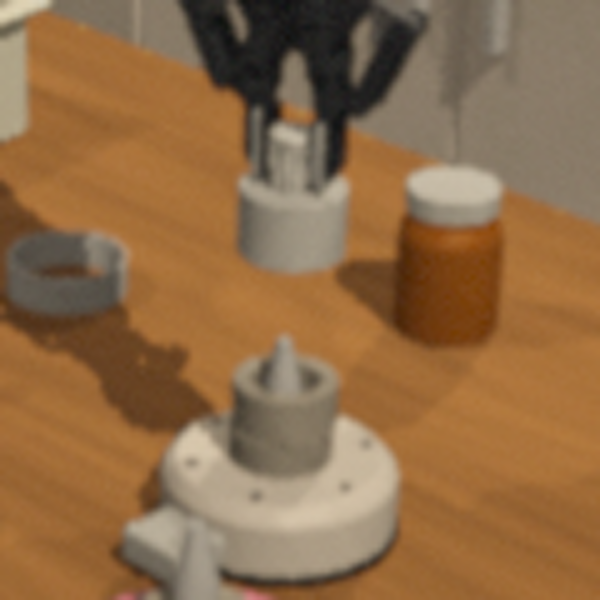

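step_arm --plan '[[[-0.0005,0,0.01],[0,0,0]],[[-0.0005,0,0.025],[0,0,0]],[[-0.0005,0,0.042],[0,0,0]],[[-0.0005,0,0.055],[0,0,0]],[[-0.0005,0,0.06],[0,0,0]]]'

```text
time_s: 14.85
eef_pos: [0.5094, -0.0114, 0.1552]
eef_rot: [0.001, 0.808, -0.589, -0.001]
wrist_force: [-0.1, 0.8, -0.9]
opening: 0.309
```

step_arm --plan '[[[0,0,0.003],[0,0,0]],[[0,0,0.006],[0,0,0]],[[0,0,0.009],[0,0,0]],[[0,0,0.011],[0,0,0]],[[0,0,0.011],[0,0,0]]]'

```text
time_s: 15.35
eef_pos: [0.5105, -0.0116, 0.1463]
eef_rot: [-0.0, 0.808, -0.589, 0.0]
wrist_force: [-0.7, -0.3, -0.6]
opening: 0.307
```

```bash
python3 go.py .5107 -.0122 .1423
python3 - <<'E'
from h import *
from bench import viewer
for c_ in ("wrist","side"):
    im=viewer.camera(c_)[:,:,::-1]
    cv2.imwrite(f"pics/{c_}13.png",im if c_=="wrist" else cv2.resize(im[100:220,280:400],None,fx=5,fy=5,interpolation=cv2.INTER_CUBIC))
E
python3 go.py .5107 -.0122 .1423
```

```text
t 15.35 pos [ 0.5105 -0.0116  0.1463] F [-0.7 -0.3 -0.6] op 0.307 q [-0.26  0.14  1.85  0.    1.15  1.  ]
delta tool [0.0006 0.     0.004 ]
axes x,y,z [[0.3058, -0.9521, 0.0], [-0.9521, -0.3058, -0.0001], [0.0001, 0.0, -1.0]]
t 15.45 pos [ 0.5106 -0.0116  0.1465] F [-0.5  0.7 -1.2] op 0.309 q [-0.26  0.14  1.85  0.    1.15  1.  ]
delta tool [0.0006 0.0001 0.0042]
axes x,y,z [[0.3059, -0.9521, 0.0001], [-0.9521, -0.3059, -0.0003], [0.0003, -0.0, -1.0]]
```

View pics/side13.png

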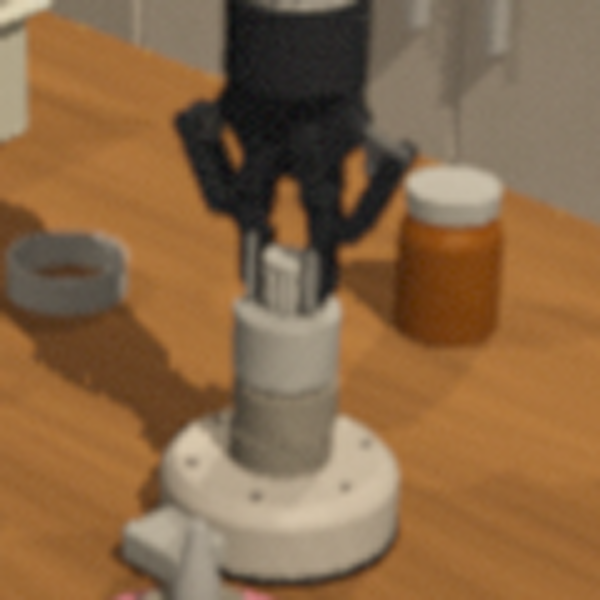

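step_arm --plan '[[[0,0,0.001],[0,0,0]],[[0,0,0.002],[0,0,0]],[[0,0,0.003],[0,0,0]],[[0,0,0.003],[0,0,0]]]'

```text
time_s: 15.85
eef_pos: [0.5104, -0.0116, 0.1431]
eef_rot: [0.0, 0.808, -0.589, -0.0]
wrist_force: [-0.0, -0.0, -1.7]
opening: 0.307
```

step_arm --plan '[[[0,0,0.001],[0,0,0]],[[0,0,0.001],[0,0,0]]]'

```text
time_s: 16.05
eef_pos: [0.5106, -0.0117, 0.1424]
eef_rot: [-0.0, 0.808, -0.589, 0.0]
wrist_force: [-0.4, -0.1, -0.9]
opening: 0.304
```

step_arm --plan '[[[0,0,0.0005],[0,0,0]],[[0,0,0.001],[0,0,0]],[[0,0,0.001],[0,0,0]]]'

```text
time_s: 16.35
eef_pos: [0.511, -0.0118, 0.1423]
eef_rot: [-0.0, 0.808, -0.589, 0.001]
wrist_force: [-1.7, 0.4, 5.9]
opening: 0.306
```

Contact: 5.9 N at the expected height (0.142 m). Now I release.

step_arm --plan '[[[0,0,0],[0,0,0]],[[0,0,0],[0,0,0]],[[0,0,0],[0,0,0]],[[0,0,0],[0,0,0]],[[0,0,0],[0,0,0]]]' --fingers 100

```text
time_s: 16.85
eef_pos: [0.5105, -0.0116, 0.1412]
eef_rot: [0.0, 0.808, -0.589, -0.0]
wrist_force: [0.9, 1.0, -0.0]
opening: 0.999
```

step_arm --plan '[[[0,0,-0.01],[0,0,0]],[[0,0,-0.03],[0,0,0]],[[0,0,-0.06],[0,0,0]],[[0,0,-0.09],[0,0,0]],[[0,0,-0.1],[0,0,0]]]'

```text
time_s: 17.35
eef_pos: [0.5123, -0.0121, 0.2455]
eef_rot: [-0.001, 0.808, -0.589, 0.003]
wrist_force: [0.7, -0.3, 1.7]
opening: 1.002
```

step_arm --plan '[[[0,0.02,0],[0,0,0]],[[0,0.05,0],[0,0,0]],[[0,0.08,0],[0,0,0]],[[0,0.1,0],[0,0,0]],[[0,0.1,0],[0,0,0]]]'

```text
time_s: 17.85
eef_pos: [0.4136, -0.0424, 0.2409]
eef_rot: [0.0, 0.808, -0.59, -0.0]
wrist_force: [-0.2, 0.2, 0.2]
opening: 1.005
```

```bash
python3 go.py .5107 -.0122 .1423
python3 - <<'E'
from h import *
from bench import viewer
for c_ in ("wrist","side"):
    im=viewer.camera(c_)[:,:,::-1]
    cv2.imwrite(f"pics/{c_}14.png",im if c_=="wrist" else cv2.resize(im[100:220,280:400],None,fx=5,fy=5,interpolation=cv2.INTER_CUBIC))
E
```

```text
t 17.85 pos [ 0.4136 -0.0424  0.2409] F [-0.2  0.2  0.2] op 1.005 q [-0.39 -0.2   1.98 -0.    1.36  0.87]
delta tool [ 0.0008 -0.1017  0.0986]
axes x,y,z [[0.3045, -0.9525, -0.0002], [-0.9525, -0.3045, 0.0007], [-0.0007, 0.0, -1.0]]
```

View pics/side14.png

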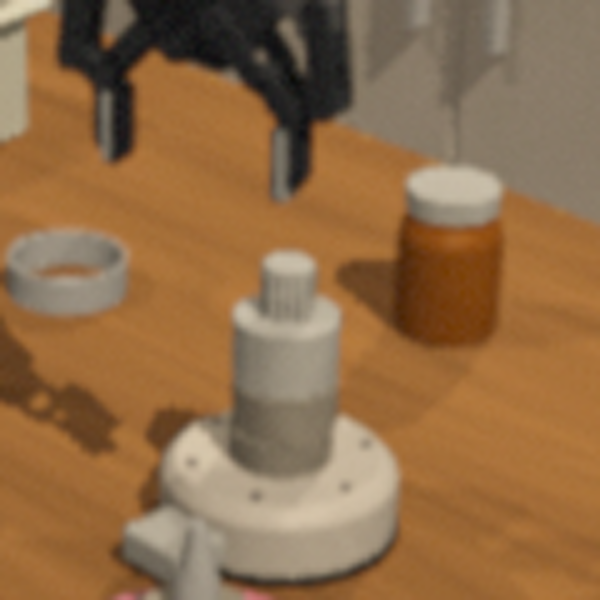

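View pics/wrist14.png

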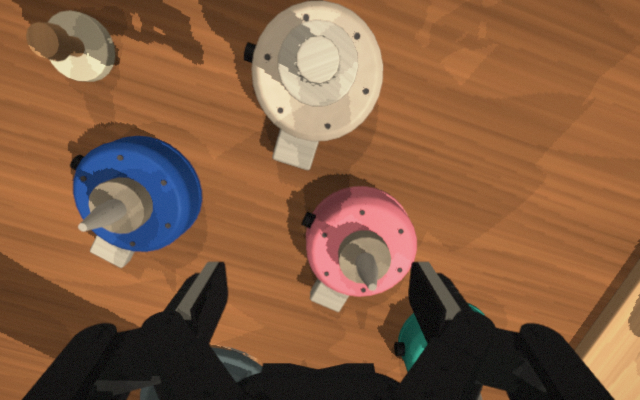

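The cap stands upright on the seated stone: stacked and centred in the side view at (285,330), concentric in the wrist view at (318,62). The gripper is clear, so I'll hand in.

```bash
python3 -c "
from bench import ticket; print(ticket.hand_in())"
```

```text
the job is handed in; nothing more can be done
None
```

The seed mill is back together and handed in at about 18 s on the robot's clock, well inside the 51 s limit. I lowered the upper stone over the white mill's spindle onto the lower stone, then set the metal cap upright on the upper stone. Each part was lowered until the wrist felt contact before I opened the gripper, about 12 N for the stone and 6 N for the cap.

- **Final pictures:** the side view shows the stone and cap stacked flat and upright. The wrist view shows the cap centred on the mill, with the gripper about 0.1 m away and touching nothing.
- **Heights:** both parts made contact close to the height they should, the stone within about 2 mm and the cap within 1 mm.
- **Disagreements:**
  - The side camera's positions were a few millimetres off from the top and wrist cameras. I went with those two, because they agreed with each other.
  - One fit of the held stone suggested it was tilted about 25°. I had read its outer wall as its rim; the pictures showed it level.

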